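# Set the coffee table for game night

### The arm

A 6-joint arm with a two-finger parallel gripper is mounted at the origin on the work surface. World frame = base frame: x ahead of the robot, y to its left, z up, the work surface at z = 0. Lengths are in m, angles in rad, forces in N, time in s.
With the tool pointing down it reaches from about 0.275 to 1 m from the base axis. Payload 8.4 kg.
Tool frame: the origin (TCP) lies on the centre line of the jaws, within the pads' length; the fingertips stand 17 mm ahead of it and the grasp point (between the pads) lies 2 mm behind it (bot.tcp_to_tips is the z of the fingertips in the tool frame, in m); z points along the fingers, y is the line along which they close (so a half turn about z gives the same grasp; the last joint's range is limited). The gripper opens to 85 mm and grips with 20 to 120 N. Pads are 22 mm wide; open, the fingers measure 114 mm over their backs; the gripper's body (76 mm by 85 mm) begins 54 mm behind the grasp point. The pads swing forward as they close: fully open they stand 13 mm farther back than shut.
Start: joints at [-1.175, 0.353, 1.633, -0, 1.155, -0.002], TCP at [0.242, -0.576, 0.248] pointing down, gripper open.
Joint ranges: [-2.63, 2.63], [-0.92, 2.1], [0.06, 2.66], [-1.3, 4.44], [0, 2.69], [-3.02, 3.02]. Speed limits (rad/s): [2.22, 2.22, 2.79, 3.14, 3.14, 3.14].

### API

Orientations are given as a unit quaternion [x, y, z, w].
In Python, from workcell import bot, hand, kinematics, get_obs, vision, hand_in gives the robot as it stands. The module is installed in compiled form; this text tells all that it offers. Calls block until the motion is done:
- bot.reach(position, orientation): joint-space move of the TCP to a pose.
- bot.servo_line(position, ori=None, velocity=0.15): straight line of the TCP; ori=None keeps the orientation; velocity is the mean speed in m/s.
- bot.goto_joints(angles): joint-space move.
- hand.move_gripper(opening, strength=None): finger opening in m; strength is the grip in N (None keeps the last); returns when the fingers have stopped.
- bot.dwell(seconds).
- kinematics.solve_ik(position, orientation): joint angles nearest the present ones, or None.
- get_obs(): the state.
- vision.read_camera(name): name is "side" or "top" or "wrist"; returns a dict with "frame" (384x512x3 uint8, red, green, blue), "intrinsics" (3x3 intrinsics, pixels), "view" (4x4, takes a point from world to camera coordinates). Camera axes: x right, y down, z forward; pixel columns grow to the right and rows downward; lengths in m; the calibration is good to about 2 mm. The wrist camera is an equidistant fisheye: a pixel r from the principal point sees the ray r / f radians off the axis. A picture is of the moment at which its call begins. There is no depth.
A pose or a line that the arm cannot do raises bot.IKError and nothing moves.
- hand_in(): hands the job in; it is judged then, once.
The state is a dict: "time_s": time; "joint_pos": joint angles; "joint_vel": joint speeds; "joint_efforts": joint torques, N m; "position": TCP position; "orientation": TCP orientation; "wrist_force": force on the tool from outside, world axes, zero at the start; "ft_torque": the same for the moment, N m; "gripper_width": finger opening in m; "grip_force": force on a finger pad.
Only numpy, scipy, OpenCV 4.12 (cv2) and the standard library are available. Lean on these libraries where they do the work, as an engineer would, in place of code of your own. Each camera call takes 0.05 s, during which the arm holds its last target. There are 200 camera calls.

### The job

First lower the wooden playing board over the two pins of its base until it lies flush, then stand the sand timer centred behind it, on the side away from the robot and a finger's width (about 18 mm) from the board's edge. For each mug on the table, stand one whole pawn a finger's width from it on its left, straight opposite the handle, and put every broken, headless pawn in the open game box. A whole pawn left over stays standing upright on the table outside the box; leave mugs, cards and candle where they are.

Things in the scene. Friction and masses are not known exactly. Their poses are not given: they have to be found in the camera images.
- base: Dark wooden base fixed to the table, 50 mm (its x) by 150 mm (its y) by 14 mm high, with two upright pins 10 mm thick at y = +50 and -50 mm of its own frame, standing 22 mm above its top (36 mm above the table), tips tapered over the last 5 mm. Origin: centre of its underside. Its +x points roughly away from the robot; the timer's place is on that side, at y = 0.
- board: Wooden playing board, a flat plate 56 mm (its x) by 160 mm (its y) by 14 mm thick, 0.12 kg, with two through holes 13 mm across at y = +50 and -50 mm; either way round fits. Origin: centre of its underside. It starts flat on the table; home on the base its underside is 14 mm above the table.
- timer: Sand timer with round wooden end plates 44 mm across and a glass between; 80 mm tall, the top plate is 12 mm thick, 80 g. Origin: centre of its underside, z up. Stands on the table.
- gamebox: Open cardboard game box fixed to the table, 170 mm (its x) by 120 mm (its y) outside, walls and floor 4 mm thick, 35 mm high. Origin: centre of its underside.
- pawn1: Whole wooden game pawn, painted red: round foot 38 mm across and 12 mm high, cone tapering to a neck 15 mm across at 48 mm, ball head 26 mm across centred 56 mm up (widest there); 69 mm tall, 50 g, its foot weighted so that it does not easily topple. Origin: centre of its underside, z up. Stands upright on the table at the start.
- pawn2: Whole wooden game pawn, painted red: round foot 38 mm across and 12 mm high, cone tapering to a neck 15 mm across at 48 mm, ball head 26 mm across centred 56 mm up (widest there); 69 mm tall, 50 g, its foot weighted so that it does not easily topple. Origin: centre of its underside, z up. Stands upright on the table at the start.
- pawn3: Whole wooden game pawn, painted red: round foot 38 mm across and 12 mm high, cone tapering to a neck 15 mm across at 48 mm, ball head 26 mm across centred 56 mm up (widest there); 69 mm tall, 50 g, its foot weighted so that it does not easily topple. Origin: centre of its underside, z up. Stands upright on the table at the start.
- stump1: Broken pawn, same red paint and same foot as a whole one (38 mm across, 12 mm high, straight sided), but the cone is snapped off flat 34 mm up, so it has no head; 40 g. Origin: centre of its underside, z up. May be absent.
- stump2: Broken pawn, same red paint and same foot as a whole one (38 mm across, 12 mm high, straight sided), but the cone is snapped off flat 30 mm up, so it has no head; 40 g. Origin: centre of its underside, z up. May be absent.
- stump3: Broken pawn, same red paint and same foot as a whole one (38 mm across, 12 mm high, straight sided), but the cone is snapped off flat 38 mm up, so it has no head; 40 g. Origin: centre of its underside, z up. May be absent.
- stump4: Broken pawn, same red paint and same foot as a whole one (38 mm across, 12 mm high, straight sided), but the cone is snapped off flat 34 mm up, so it has no head; 40 g. Origin: centre of its underside, z up. May be absent.
- mug1: Blue ceramic mug, 68 mm across, straight sided and 75 mm tall, 0.3 kg; its handle is along its own +y side, which points roughly to the robot's right at the start (sticking out about 30 mm). Origin: centre of its underside. One of the three may be absent. The spot for its pawn is on its own -y side.
- mug2: Blue ceramic mug, 68 mm across, straight sided and 75 mm tall, 0.3 kg; its handle is along its own +y side, which points roughly to the robot's right at the start (sticking out about 30 mm). Origin: centre of its underside. One of the three may be absent. The spot for its pawn is on its own -y side.
- mug3: Blue ceramic mug, 68 mm across, straight sided and 75 mm tall, 0.3 kg; its handle is along its own +y side, which points roughly to the robot's right at the start (sticking out about 30 mm). Origin: centre of its underside. One of the three may be absent. The spot for its pawn is on its own -y side.
- cards: Pack of cards lying flat, 90 x 62 x 19 mm; leave alone. Origin: centre of its underside.
- candle: Amber candle glass, 60 mm across and 60 mm tall; leave alone. Origin: centre of its underside.
Not all that is in view belongs to the job. Leave any blue look-alike of the timer alone.

How it is judged:
By the outcome, as a careful person would: the job done as asked, in the order asked, and still so for the second after the job is handed in, with the robot touching nothing.
Of stump1, stump2, stump3, stump4 only 2 to 4 are there at a start; the rules pass over those that are not, and their reading is None.
Of mug1, mug2, mug3 only 2 to 3 are there at a start; the rules pass over those that are not, and their reading is None.
At some moment in a run one of pawn1, pawn2, pawn3 may be knocked a few centimetres aside while the robot is not near it.
It also fails if it takes over 210 s, if anything falls off the work surface, if the arm or the gripper's body presses on something with over 40 N, if the wrist force passes 120 N, or if a joint passes its speed limit or range.

## Working session

There is one attempt and no reset: what is moved stays moved. The work goes in short steps, each a Python script; the robot and the scene stay as the last script left them, time stands still between calls to the robot, and variables do not carry over. Pictures are saved under pics/ and viewed, at most 14 in all, crops included, and the job is handed in when it is done.

```bash
mkdir -p pics
cat > h.py <<'E'
import numpy as np, cv2
from workcell import bot, hand, kinematics, get_obs, vision, hand_in
def cam(n):
    d=vision.read_camera(n); return d["frame"],np.array(d["intrinsics"]),np.array(d["view"])
def save(img,fn,s=1.0): cv2.imwrite('pics/'+fn,cv2.resize(img[:,:,::-1],None,fx=s,fy=s,interpolation=cv2.INTER_CUBIC))
def pix2w(K,V,u,v,z):
    d=V[:3,:3].T@np.linalg.inv(K)@np.array([u,v,1.]); c=-V[:3,:3].T@V[:3,3]
    return c+d*(z-c[2])/d[2]
def w2pix(K,V,p):
    q=V[:3,:3]@np.asarray(p,float)+V[:3,3]; q=K@q; return q[:2]/q[2]
E
python3 - <<'E'
from h import *
for n in ("top","side"):
    f,K,V=cam(n); np.savez(n+'.npz',f=f,K=K,V=V); save(f,n+'0.png',1.56)
    print(n,K.round(1).tolist(),V.round(3).tolist(),(-V[:3,:3].T@V[:3,3]).round(3))
o=get_obs();print(o['time_s'],o['orientation'])
E
```

```text
top [[375.9, 0.0, 254.8], [0.0, 375.9, 198.1], [0.0, 0.0, 1.0]] [[0.02, -1.0, 0.007, -0.067], [-0.978, -0.021, -0.205, 0.519], [0.206, -0.003, -0.979, 0.95], [0.0, 0.0, 0.0, 1.0]] [ 0.314 -0.053  1.037]
side [[455.6, 0.0, 247.6], [0.0, 455.6, 191.6], [0.0, 0.0, 1.0]] [[-0.832, -0.554, 0.011, 0.422], [-0.423, 0.622, -0.659, 0.269], [0.359, -0.553, -0.752, 0.879], [0.0, 0.0, 0.0, 1.0]] [0.15  0.552 0.834]
0.1 [ 9.80287036e-01  1.97577604e-01 -1.25731526e-04 -6.33965878e-04]
```

View pics/top0.png

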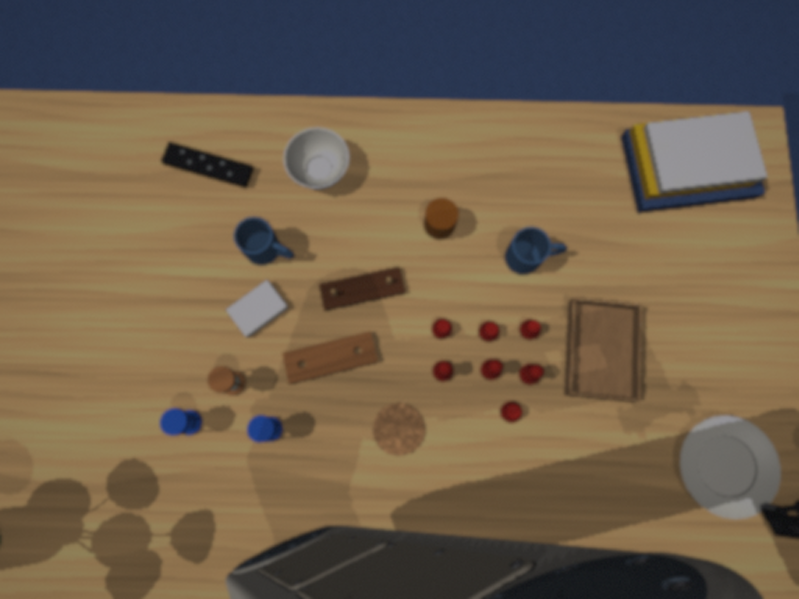

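View pics/side0.png

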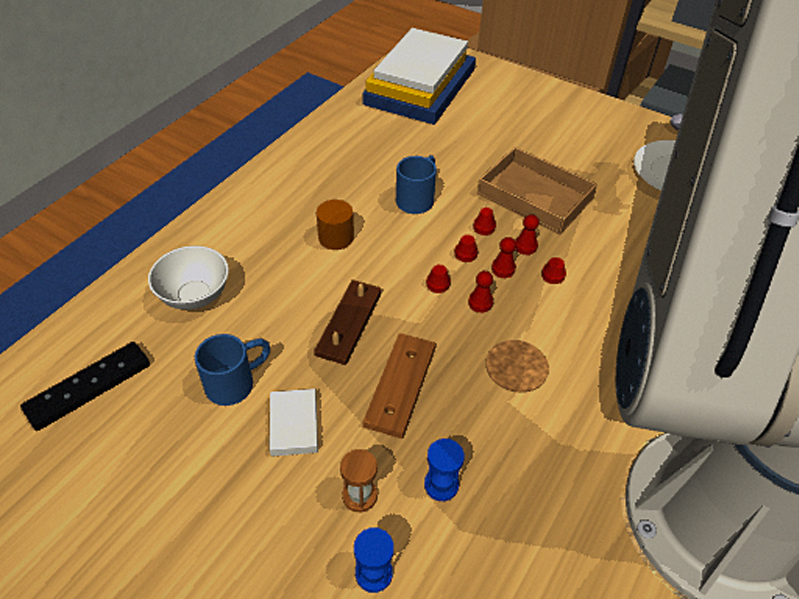

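Side view shows two blue mugs at (225,368) and (417,183). There are three whole pawns with ball heads at (481,290), (505,257) and (528,233), and four headless stumps at (438,278), (466,247), (485,221) and (553,270). The wooden timer is at (359,480), with blue look-alikes at (374,560) and (443,470). The base has pins (361,290) and (336,338); the board has holes (411,354) and (389,410). In the top view the whole pawns should be the middle row, (443,370), (491,369) and (531,373). The enlarged crops will confirm this.

Run:
```python
from h import *
s=np.load('side.npz');t=np.load('top.npz')
def crop(d,u0,v0,u1,v1,k,fn):
    im=d['f'][v0:v1,u0:u1]; im=cv2.resize(im,None,fx=k,fy=k,interpolation=cv2.INTER_CUBIC)
    im=np.clip(im.astype(float)*1.3,0,255).astype(np.uint8).copy()
    for u in range((u0//20+1)*20,u1,20): cv2.putText(im,str(u),(int((u-u0+.5)*k)-10,10),0,.35,(255,255,0),1); cv2.line(im,(int((u-u0+.5)*k),12),(int((u-u0+.5)*k),18),(255,255,0),1)
    for v in range((v0//20+1)*20,v1,20): cv2.putText(im,str(v)+'-',(0,int((v-v0+.5)*k)+4),0,.35,(255,255,0),1)
    save(im,fn)
crop(s['f'] is not None and s,190,170,310,330,3.7,'c_side_board.png')
crop(t,100,120,390,285,2.75,'c_top.png')
crop(s,110,90,390,270,2.85,'c_side_r.png')
```

```text
(no output)
```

View pics/c_side_board.png

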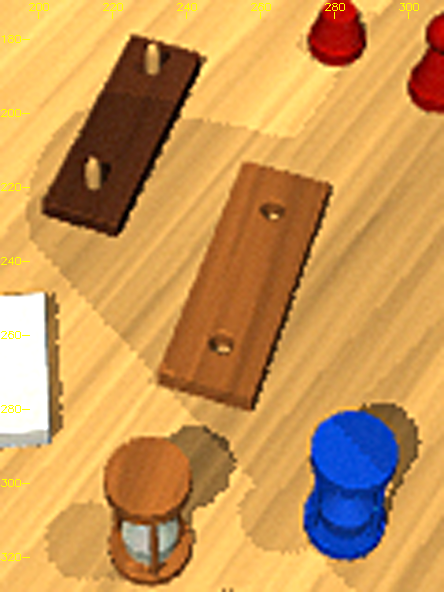

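View pics/c_top.png

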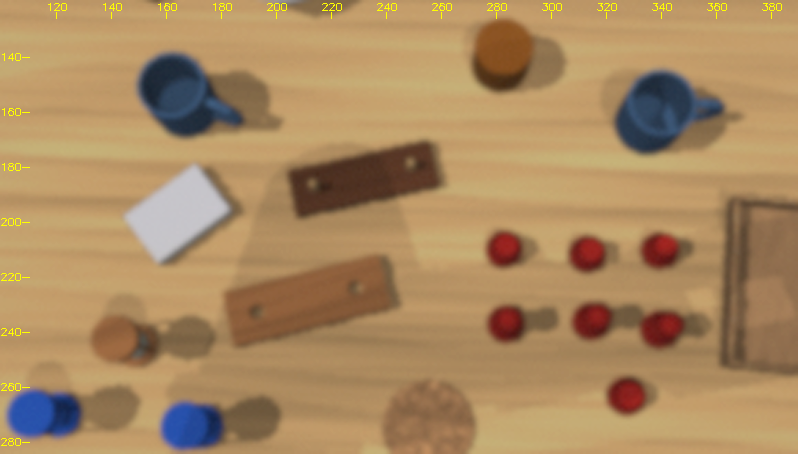

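View pics/c_side_r.png

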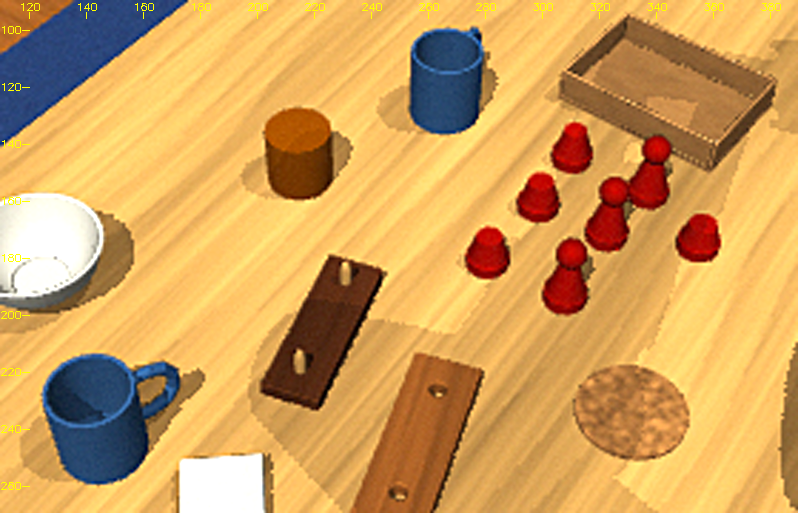

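```bash
cat > fit.py <<'E'
from h import *
from scipy.optimize import minimize, least_squares
from scipy.spatial.transform import Rotation as R
A=np.linspace(0,2*np.pi,40)
def disc(r,z): return np.c_[r*np.cos(A),r*np.sin(A),0*A+z]
def ball(r,z): return np.vstack([disc(r*np.cos(t),z+r*np.sin(t)) for t in np.linspace(-1.5,1.5,13)])
foot=np.vstack([disc(.019,0),disc(.019,.012)])
PAWN=[foot,np.vstack([disc(.019,.012),disc(.0075,.048)]),ball(.013,.056)]
def stump(h): r=.019-(.0115)*(h-.012)/.036; return [foot,np.vstack([disc(.019,.012),disc(r,h)])]
def box(x0,x1,y0,y1,z0,z1): return np.array([[x,y,z] for x in(x0,x1) for y in(y0,y1) for z in(z0,z1)])
MUG=[np.vstack([disc(.034,0),disc(.034,.075)]),box(-.005,.005,.03,.062,.018,.058)]
S=4
def render(parts,p,K,V,box_):
    u0,v0,u1,v1=box_; m=np.zeros(((v1-v0)*S,(u1-u0)*S),np.uint8)
    c,s=np.cos(p[2]),np.sin(p[2]); M=np.array([[c,-s,0],[s,c,0],[0,0,1]])
    for P in parts:
        q=(P@M.T+[p[0],p[1],0])@V[:3,:3].T+V[:3,3]; q=q@K.T; q=q[:,:2]/q[:,2:]
        q=((q-[u0,v0]+.5)*S-.5)
        cv2.fillConvexPoly(m,cv2.convexHull(np.round(q*16).astype(np.int32)),1,shift=4)
    return cv2.GaussianBlur(cv2.resize(m.astype(np.float32),None,fx=1/S,fy=1/S,interpolation=cv2.INTER_AREA),(0,0),1)
def fit(parts,p0,views,yaw=False):
    """views: list of (mask,K,V)"""
    prep=[]
    for m,K,V in views:
        c=w2pix(K,V,[p0[0],p0[1],.03]).astype(int); b=(max(0,c[0]-45),max(0,c[1]-45),min(512,c[0]+45),min(384,c[1]+45))
        prep.append((cv2.GaussianBlur(m[b[1]:b[3],b[0]:b[2]].astype(np.float32),(0,0),1),K,V,b))
    def cost(q):
        p=[q[0],q[1],q[2]*20 if yaw else 0]   # yaw scaled
        return sum(((render(parts,p,K,V,b)-m)**2).sum() for m,K,V,b in prep)
    x0=[p0[0],p0[1]]+([p0[2]/20] if yaw else [])
    sim=np.vstack([x0]+[np.array(x0)+d for d in np.eye(len(x0))*.008])
    r=minimize(cost,x0,method='Nelder-Mead',options=dict(initial_simplex=sim,xatol=1e-4,fatol=.01))
    x=r.x.copy()
    if yaw:x[2]*=20
    return x,r.fun
def redmask(f): f=f.astype(int); return (f[...,0]>60)&(f[...,0]>2.6*f[...,1])&(f[...,0]>2.6*f[...,2])
def bluemask(f): f=f.astype(int); return (f[...,2]>1.25*f[...,0]+8)
E
cat > m1.py <<'E'
from fit import *
s=np.load('side.npz');t=np.load('top.npz')
vs=[(s['f'],s['K'],s['V']),(t['f'],t['K'],t['V'])]
def comps(m):
    n,l,st,c=cv2.connectedComponentsWithStats(m.astype(np.uint8)); return l,[(i,st[i,4],c[i]) for i in range(1,n) if st[i,4]>60]
lt,ct=comps(redmask(vs[1][0])); ms=redmask(vs[0][0])
ls,cs=comps(ms)
print('top',[(a,c.round(1).tolist()) for i,a,c in ct]); print('side',[(a,c.round(1).tolist()) for i,a,c in cs])
for i,a,c in ct:
    p=pix2w(*vs[1][1:],*c,.025)
    best=[]
    for nm,parts in(('pawn',PAWN),('s30',stump(.03)),('s34',stump(.034)),('s38',stump(.038))):
        # side component nearest projection
        u=w2pix(*vs[0][1:],[p[0],p[1],.02]); j=min(cs,key=lambda q:np.hypot(*(q[2]-u)))[0]
        V1=(ls==j,*vs[0][1:]);V2=(lt==i,*vs[1][1:])
        x,f=fit(parts,p,[V1,V2]); best.append((f,nm,x,parts,V1,V2))
    best.sort(key=lambda b:b[0]); b=best[0]
    print(c.round(),[(q[1],round(float(q[0]),1)) for q in best],b[2].round(4),'side',fit(b[3],b[2],[b[4]])[0].round(4),'top',fit(b[3],b[2],[b[5]])[0].round(4))
# mugs
for (u,v) in ((162,151),(340,158)):
    p=pix2w(*vs[1][1:],u,v,.075); p=[p[0],p[1],-np.pi/2 if u>200 else -2.0]
    views=[(bluemask(f),K,V) for f,K,V in vs]
    o=[]
    for w in (views,views[:1],views[1:]):
        ww=[]
        for m,K,V in w:
            l,c=comps(m); q=w2pix(K,V,[p[0],p[1],.04]).astype(int); ww.append((l==min(c,key=lambda e:np.hypot(*(e[2]-q)))[0],K,V))
        x,f=fit(MUG,p,ww,True); o+= [x.round(4).tolist(),round(float(f),1)]
    print('mug',o)
# rectangles
c1=lambda l:[(190+x/3.7-.5,170+y/3.7-.5) for x,y in l]; c2=lambda l:[(100+x/2.75-.5,120+y/2.75-.5) for x,y in l]
def rect(side,top,x0):
    def res(p,wh=(1,1)):
        c,sn=np.cos(p[2]),np.sin(p[2]);r=[]
        for k,l in enumerate((side,top)):
            if wh[k]:
                for (m,uv) in l:
                    w=[p[0]+c*m[0]-sn*m[1],p[1]+sn*m[0]+c*m[1],m[2]]; r+=list(w2pix(*vs[k][1:],w)-uv)
        return np.array(r)
    for wh in((1,1),(1,0),(0,1)):
        q=least_squares(lambda p:res(p,wh),x0,x_scale=[.1,.1,1]); print(wh,q.x.round(4),'rms px',np.sqrt((q.fun**2).mean()).round(2))
pins=[(0,-.05,.036),(0,.05,.036)]
hx,hy=.025,.075; cb=[(hx,-hy,.014),(-hx,-hy,.014),(-hx,hy,.014),(hx,hy,.014)]
print('base');rect(list(zip(cb+pins,c1([(133,36),(206,58),(118,232),(43,210),(152,42),(92,158)]))),
 list(zip([cb[3],cb[0],cb[1],cb[2]]+[pins[1],pins[0]],c2([(289,171),(431,141),(444,184),(298,217),(312,184),(411,162)]))),[.47,0,.2])
hx,hy=.028,.08; cb=[(hx,-hy,.014),(-hx,-hy,.014),(-hx,hy,.014),(hx,hy,.014)]; ho=[(0,-.05,.014),(0,.05,.014)]
print('board');rect(list(zip(cb+ho,c1([(247,162),(331,185),(252,402),(160,378),(272,211),(221,344)]))),
 list(zip([cb[3],cb[0],cb[1],cb[2]]+[ho[1],ho[0]],c2([(224,292),(384,255),(399,305),(235,346),(256,311),(356,287)]))),[.37,.03,.2])
print('timer side',pix2w(*vs[0][1:],*c1([(148,479)])[0],.08).round(4),'top',pix2w(*vs[1][1:],*c2([(114,339)])[0],.08).round(4))
# gamebox from top: rim corners in 1.5625x view
for x,y in((571,300),(644,305),(640,400),(567,396)): print('gb',pix2w(*vs[1][1:],x/1.5625-.5,y/1.5625-.5,.035).round(3))
for x,y in((517,150),(595,187),(562,229),(478,185)): print('gbs',pix2w(*vs[0][1:],x/1.5625-.5,y/1.5625-.5,.035).round(3))
E
python3 m1.py
```

```text
top [(np.int32(89), [283.0, 210.1]), (np.int32(94), [313.2, 211.9]), (np.int32(95), [339.6, 210.5]), (np.int32(99), [314.9, 236.2]), (np.int32(89), [283.6, 237.2]), (np.int32(112), [340.2, 239.1]), (np.int32(97), [327.5, 263.5])]
side [(np.int32(182), [310.4, 142.1]), (np.int32(517), [330.4, 158.8]), (np.int32(186), [298.5, 159.4]), (np.int32(198), [354.9, 173.4]), (np.int32(205), [280.6, 178.8]), (np.int32(287), [308.6, 187.6])]
[283. 210.] [('s30', 35.8), ('s34', 37.6), ('s38', 39.8), ('pawn', 110.4)] [ 0.4988 -0.1344] side [ 0.4982 -0.1336] top [ 0.4988 -0.1344]
[313. 212.] [('s30', 35.4), ('s34', 37.1), ('s38', 39.8), ('pawn', 113.0)] [ 0.495  -0.2182] side [ 0.4954 -0.2176] top [ 0.4951 -0.219 ]
[340. 211.] [('s34', 37.1), ('s30', 37.6), ('s38', 38.2), ('pawn', 112.1)] [ 0.5009 -0.2923] side [ 0.5008 -0.2914] top [ 0.5009 -0.2926]
[315. 236.] [('pawn', 246.0), ('s38', 290.6), ('s34', 296.2), ('s30', 300.4)] [ 0.4267 -0.2211] side [ 0.4269 -0.2213] top [ 0.4267 -0.2212]
[284. 237.] [('pawn', 43.9), ('s38', 88.0), ('s34', 93.2), ('s30', 98.1)] [ 0.4229 -0.1358] side [ 0.423 -0.136
[... 352 characters left out ...]
1975, -2.1583], 121.3, [0.6413, 0.1931, -0.9316], 115.2]
mug [[0.636, -0.2842, -2.2054], 122.4, [0.6351, -0.2822, -2.5548], 12.7, [0.6357, -0.2857, -2.2186], 102.0]
base
(1, 1) [0.5671 0.0106 0.2438] rms px 0.91
(1, 0) [0.5665 0.0127 0.2421] rms px 0.91
(0, 1) [0.5672 0.0084 0.2468] rms px 0.47
board
(1, 1) [0.4415 0.0622 0.2663] rms px 0.97
(1, 0) [0.4406 0.0645 0.2688] rms px 0.43
(0, 1) [0.4422 0.0595 0.2626] rms px 0.83
timer side [0.3927 0.233  0.08  ] top [0.3933 0.2302 0.08  ]
gb [ 0.55  -0.357  0.035]
gb [ 0.543 -0.485  0.035]
gb [ 0.378 -0.467  0.035]
gb [ 0.383 -0.344  0.035]
gbs [ 0.538 -0.474  0.035]
gbs [ 0.378 -0.456  0.035]
gbs [ 0.38  -0.325  0.035]
gbs [ 0.549 -0.346  0.035]
```

Measured positions, with side and top agreeing to about 2–4 mm:

| Item | x, y (m) | Yaw |
|---|---|---|
| Base | (.567, .011) | .244 |
| Board | (.4415, .062) | .266 |
| Timer | (.393, .2315) | – |
| Mugs | (.642, .197) and (.636, -.284) | not yet reliable |

The middle row fits as whole pawns and the other four as stumps. Next I hover and use the wrist camera to refine holes against pins and the handle directions.

```bash
cat >> h.py <<'E'
def quat(th): return [float(np.cos(th/2)),float(np.sin(th/2)),0.,0.]
def dirs(close):  # closing-line angle -> tool quat with smallest wrist angle
    c=close+np.pi/2; return [c,c-np.pi,c-2*np.pi]
def best(p,close,prefer=0.4):
    o=[]
    for th in dirs(close):
        q=kinematics.solve_ik(list(p),quat(th))
        if q is not None: o.append((abs(q[5]),th))
    return quat(min(o)[1])
def wpix2w(K,V,u,v,z):
    x=np.array([u-K[0,2],v-K[1,2]]); r=np.hypot(*x); a=r/K[0,0]
    d=np.r_[np.sin(a)*x/max(r,1e-9),np.cos(a)]; d=V[:3,:3].T@d; c=-V[:3,:3].T@V[:3,3]
    return c+d*(z-c[2])/d[2]
def ww2pix(K,V,p):
    q=V[:3,:3]@np.asarray(p,float)+V[:3,3]; rr=np.hypot(q[0],q[1]); a=np.arctan2(rr,q[2])
    return np.array([K[0,2],K[1,2]])+K[0,0]*a*q[:2]/max(rr,1e-9)
E
python3 - <<'E'
from h import *
print('tips',bot.tcp_to_tips)
for n,p,a in(('base',[.5671,.0106,.22],.2438),('board',[.4415,.0622,.22],.2663)):
    q=best(p,a); bot.reach(p,q)
    o=get_obs();print(n,o['time_s'],np.round(o['joint_pos'],2),np.round(o['position'],4),np.round(o['wrist_force'],2))
    f,K,V=cam('wrist'); np.savez('w_'+n+'.npz',f=f,K=K,V=V); print(K.round(1).tolist(),(-V[:3,:3].T@V[:3,3]).round(3),V[2,:3].round(3)); save(f,'w_'+n+'.png',1.56)
E
```

```text
tips 0.017
base 2.4917 [ 0.01  0.29  1.79 -0.    1.06 -0.23] [0.5672 0.0098 0.22  ] [-0.97 -0.44 -0.24]
[[297.3, 0.0, 253.6], [0.0, 297.3, 192.9], [0.0, 0.0, 1.0]] [0.548 0.091 0.346] [ 0.079 -0.316 -0.946]
board 3.1417 [ 0.14  0.1   2.03 -0.    1.01 -0.13] [0.4417 0.0622 0.2205] [ 0.51 -0.09 -0.24]
[[297.3, 0.0, 253.6], [0.0, 297.3, 192.9], [0.0, 0.0, 1.0]] [0.42  0.143 0.346] [ 0.088 -0.313 -0.946]
```

View pics/w_base.png

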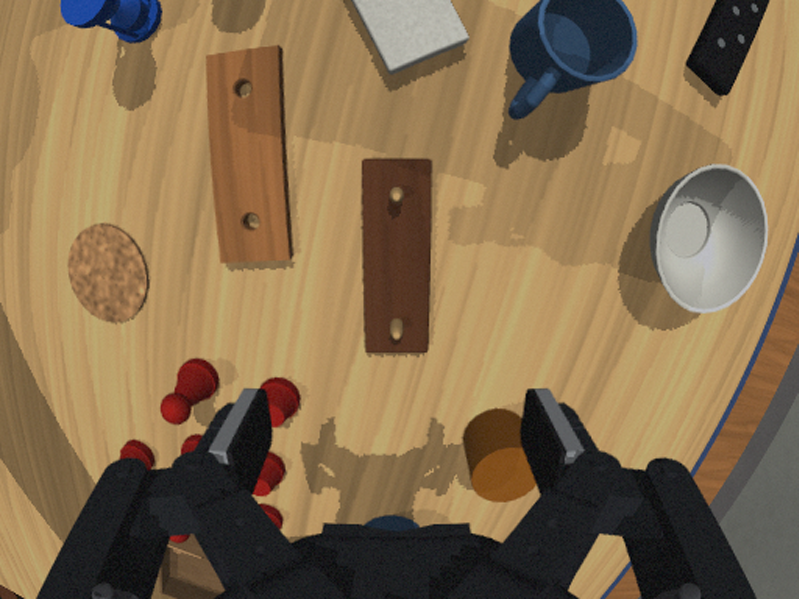

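View pics/w_board.png

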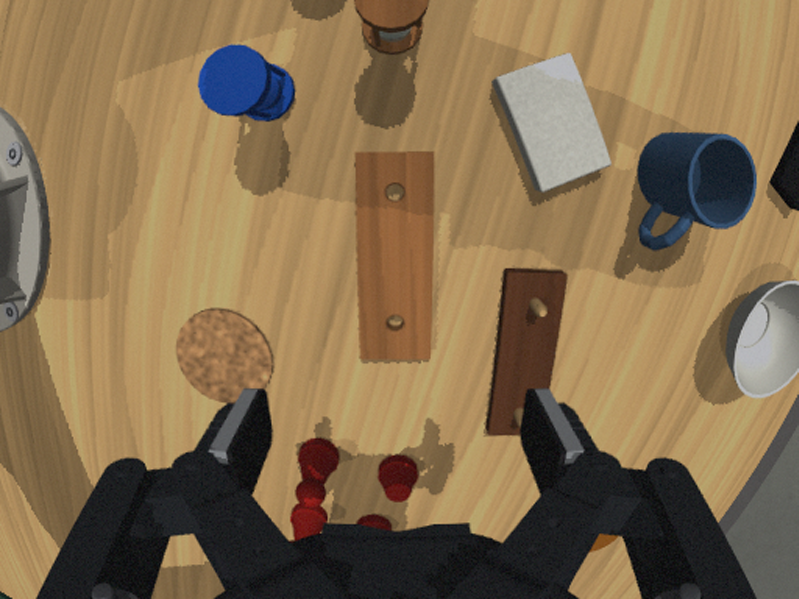

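Both hover views frame their part the same way. Pin tips are near (396,190) and (396,325), holes near (395,192) and (395,322), and mug1's handle runs towards (522,108) in the base view. I'll enlarge the pins and holes in one montage for sub-pixel readings.

Run:
```python
from h import *
b=np.load('w_base.npz')['f'];d=np.load('w_board.npz')['f']
t=[]
for f,u,v in((b,254,124),(b,254,210),(d,253,123),(d,253,206)):
    c=cv2.resize(f[v-16:v+16,u-16:u+16],None,fx=9,fy=9,interpolation=cv2.INTER_CUBIC).astype(float)*1.4
    c=np.clip(c,0,255).astype(np.uint8).copy()
    for k in range(0,32,4):
        x=int((k+.5)*9); cv2.putText(c,str(u-16+k),(x-9,9),0,.3,(255,255,0),1); cv2.putText(c,str(v-16+k),(0,x+3),0,.3,(255,255,0),1)
    t.append(c)
save(np.vstack([np.hstack(t[:2]),np.hstack(t[2:])]),'pinhole.png')
```

```text
(no output)
```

View pics/pinhole.png

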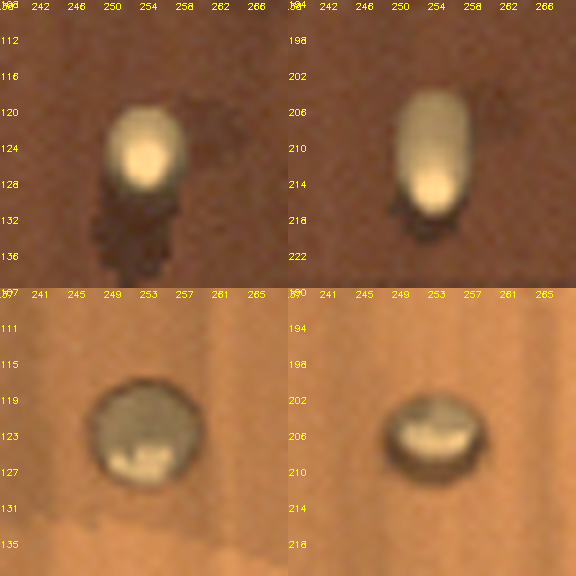

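```bash
cat > m2.py <<'E'
from fit import *
b=np.load('w_base.npz');d=np.load('w_board.npz')
def pr(n,D,pts,z):
    P=np.array([wpix2w(D['K'],D['V'],*p,z) for p in pts])[:,:2]; m=P.mean(0); e=P[0]-P[1]
    print(n,m.round(4),'dist',np.hypot(*e).round(4),'yaw',np.arctan2(-e[0],e[1]).round(4))
pr('pins',b,[(253.8,125.3),(253.8,214.9)],.036)
pr('holes',d,[(252.8,122.6),(252.8,206.4)],.014)
# base as seen in board view: far pin tip approx (view 535,304)
# mug1 rim centre and handle tip in base view (view px /1.5625)
c=wpix2w(b['K'],b['V'],579/1.5625,35/1.5625,.075); print('mug1 rim',c.round(3))
for z in(.03,.04,.05): print('handle end',z,wpix2w(b['K'],b['V'],518/1.5625-.5,110/1.5625-.5,z).round(3))
for n,K,V,f in [('side',*[np.load('side.npz')[k] for k in 'KVf']),('top',*[np.load('top.npz')[k] for k in 'KVf'])]:
    pass
t=np.load('top.npz');K,V=t['K'],t['V']
for nm,(x,y),cc in(('mug1',(238,121),(.642,.197)),('mug2',(721,107),(.6355,-.2845))):
    for z in(.03,.04,.05):
        p=pix2w(K,V,100+x/2.75-.5,120+y/2.75-.5,z); print(nm,z,p.round(3),np.degrees(np.arctan2(p[1]-cc[1],p[0]-cc[0])).round(1),np.hypot(p[0]-cc[0],p[1]-cc[1]).round(3))
E
python3 m2.py
```

```text
pins [0.5682 0.011 ] dist 0.1006 yaw 0.243
holes [0.4416 0.0641] dist 0.0998 yaw 0.2659
mug1 rim [0.636 0.191 0.075]
handle end 0.03 [0.621 0.139 0.03 ]
handle end 0.04 [0.618 0.137 0.04 ]
handle end 0.05 [0.616 0.136 0.05 ]
mug1 0.03 [0.62  0.138 0.03 ] -110.4 0.063
mug1 0.04 [0.617 0.136 0.04 ] -112.3 0.066
mug1 0.05 [0.614 0.134 0.05 ] -114.0 0.069
mug2 0.03 [ 0.646 -0.353  0.03 ] -81.4 0.069
mug2 0.04 [ 0.643 -0.35   0.04 ] -83.8 0.066
mug2 0.05 [ 0.639 -0.347  0.05 ] -86.5 0.063
```

```bash
cat >> h.py <<'E'
def st(tag=''):
    o=get_obs(); print(tag,'t',round(o['time_s'],2),'p',np.round(o['position'],4),'w',round(o['gripper_width'],4),'g',round(o['grip_force'],1),'F',np.round(o['wrist_force'],1),'q6',round(o['joint_pos'][5],2)); return o
E
python3 - <<'E'
from h import *
p=[.4416,.0641]; a=.2659; q=best(p+[.1],a)
bot.servo_line(p+[.07],q,velocity=.2)
bot.servo_line(p+[.015],q,velocity=.1); st('down')
hand.move_gripper(.05,40); st('grip')
bot.servo_line(p+[.09],velocity=.15); st('lift')
t=np.array([.5682,.011]); bot.servo_line(list(t)+[.09],best(list(t)+[.09],.243),velocity=.2)
bot.dwell(.3); st('over')
f,K,V=cam('wrist'); np.savez('w_held.npz',f=f,K=K,V=V); save(f,'w_held.png',1.56)
E
```

```text
down t 4.79 p [0.442  0.0642 0.0154] w 0.0852 g 0.0 F [-0.7  0.7 -0.3] q6 -0.13
grip t 5.2 p [0.442  0.0641 0.0157] w 0.055 g 41.1 F [-0.9  0.   7.3] q6 -0.13
lift t 5.85 p [0.4413 0.0641 0.0898] w 0.055 g 42.6 F [ 0.1  0.8 -2.4] q6 -0.13
over t 6.98 p [0.5677 0.0113 0.0902] w 0.0551 g 42.6 F [ 0.9 -0.2 -1.7] q6 -0.23
```

View pics/w_held.png

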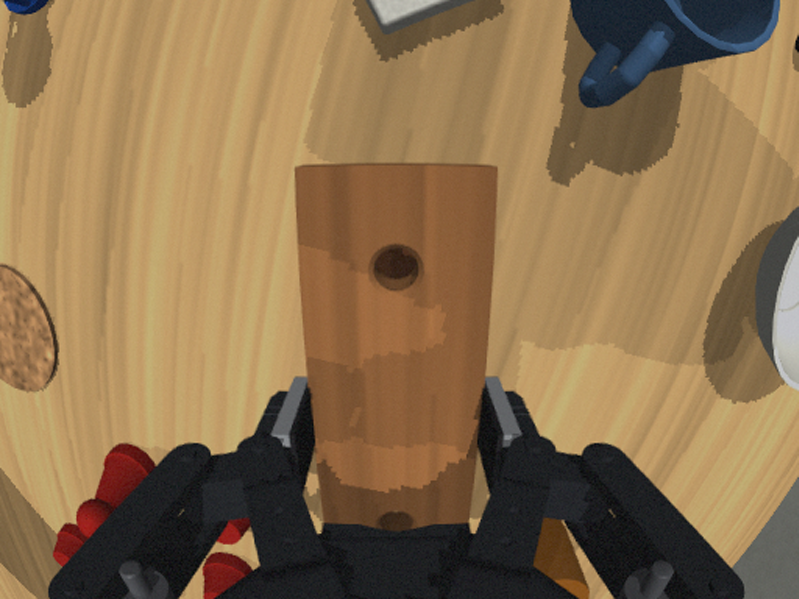

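Run:
```python
from h import *
d=np.load('w_held.npz');K,V=d['K'],d['V']
for z in(.086,.0885,.091):
    h=wpix2w(K,V,253.3,170.4,z)[:2]; o=get_obs()['position'][:2]
    a=.243; R=np.array([[np.cos(a),np.sin(a)],[-np.sin(a),np.cos(a)]])
    print(z,'hole in tool-ish frame (x,y):',(R@(h-o)).round(4))
print('orig: holes dir err', (R@(np.array([.5682,.011])-o)).round(4))
g=cv2.cvtColor(d['f'],cv2.COLOR_RGB2GRAY).astype(int)
for v in (160,164,171,178): print(v,g[v,232:276].tolist())
print([int(x) for x in g[150:192,253]])
```

```text
0.086 hole in tool-ish frame (x,y): [0.0006 0.0497]
0.0885 hole in tool-ish frame (x,y): [0.0006 0.0503]
0.091 hole in tool-ish frame (x,y): [0.0006 0.051 ]
orig: holes dir err [ 0.0002 -0.0003]
160 [107, 104, 105, 107, 104, 103, 101, 105, 103, 98, 80, 72, 65, 65, 62, 52, 50, 42, 34, 37, 37, 39, 35, 40, 41, 42, 54, 57, 57, 62, 65, 61, 67, 76, 89, 100, 99, 96, 97, 101, 105, 107, 109, 110]
164 [106, 105, 106, 104, 106, 102, 91, 76, 74, 72, 56, 49, 41, 47, 45, 37, 43, 41, 41, 42, 40, 35, 37, 36, 36, 31, 32, 37, 39, 32, 40, 43, 48, 55, 62, 66, 71, 89, 97, 103, 103, 109, 113, 110]
171 [106, 103, 105, 105, 87, 85, 85, 72, 42, 44, 42, 42, 45, 44, 45, 46, 44, 44, 45, 41, 39, 30, 40, 36, 40, 39, 38, 40, 38, 38, 36, 39, 34, 38, 44, 42, 66, 74, 74, 85, 105, 108, 111, 112]
178 [117, 120, 120, 121, 106, 98, 96, 95, 88, 66, 66, 64, 67, 69, 69, 69, 64, 61, 55, 58, 54, 40, 49, 46, 51, 60, 64, 66, 67, 73, 68, 62, 59, 60, 60, 85, 87, 84, 86, 96, 98, 102, 106, 105]
[103, 103, 100, 99, 104, 99, 74, 56, 57, 43, 39, 35, 32, 40, 35, 39, 36, 34, 40, 38, 40, 30, 37, 36, 36, 38, 39, 37, 40, 68, 73, 76, 75, 73, 78, 65, 90, 113, 117, 117, 117, 119]
```

Run:
```python
from h import *
t=[.5682,.0107]
bot.servo_line(t+[.058],velocity=.1); st()
for z in(.050,.046,.042,.037,.033,.0305):
    bot.servo_line(t+[z],velocity=.04); o=st(z)
    if o['wrist_force'][2]>20: break
```

```text
t 7.5 p [0.5679 0.0107 0.0577] w 0.0546 g 42.6 F [ 1.1 -0.2 -1.2] q6 -0.23
0.05 t 7.85 p [0.5681 0.0107 0.05  ] w 0.0553 g 42.6 F [-0.3 -0.2 -2.1] q6 -0.23
0.046 t 8.1 p [0.568  0.0107 0.0458] w 0.055 g 43.0 F [ 0.2  0.1 -1.6] q6 -0.23
0.042 t 8.35 p [0.568  0.0107 0.0417] w 0.0547 g 43.0 F [-0.1  0.  -1.8] q6 -0.23
0.037 t 8.62 p [0.568  0.0107 0.0366] w 0.0549 g 42.9 F [-0.3  0.1 -2. ] q6 -0.23
0.033 t 8.88 p [0.568  0.0107 0.0326] w 0.0545 g 42.9 F [-1.1  1.8 -2.6] q6 -0.23
0.0305 t 9.12 p [0.5681 0.0107 0.0303] w 0.0549 g 42.9 F [-0.8  1.  -2.3] q6 -0.23
```

Run:
```python
from h import *
t=[.5682,.0107]
bot.servo_line(t+[.0285],velocity=.03); st('seat')
hand.move_gripper(.085); st('open')
bot.servo_line(t+[.10],velocity=.2)
p=[.393,.2315]; a=.243
hand.move_gripper(.062)
bot.reach(p+[.14],best(p+[.14],a)); bot.servo_line(p+[.068],velocity=.12); st('timer')
hand.move_gripper(.03,30); st('grip')
bot.servo_line(p+[.15],velocity=.2); st('lift')
g=[.5682+.068*np.cos(a),.011+.068*np.sin(a)]; print(g)
bot.servo_line(g+[.15],best(g+[.15],a),velocity=.25); st('over')
bot.servo_line(g+[.078],velocity=.15); bot.servo_line(g+[.0695],velocity=.03); st('near')
```

```text
seat t 9.38 p [0.5682 0.0108 0.0297] w 0.0548 g 44.9 F [-6.4  2.1 15.7] q6 -0.23
open t 9.78 p [0.5684 0.0106 0.0284] w 0.0848 g 0.0 F [-0.8 -0.3 -0. ] q6 -0.23
timer t 12.5 p [0.3935 0.2314 0.0682] w 0.0619 g 0.0 F [ 0.3  0.3 -0.4] q6 0.29
grip t 12.8 p [0.3936 0.2318 0.0688] w 0.0426 g 30.0 F [-0.5 -0.8  6.3] q6 0.29
lift t 13.36 p [0.3928 0.2314 0.1497] w 0.0432 g 30.6 F [-0.1 -0.5 -1.2] q6 0.29
[np.float64(0.6342021937976865), np.float64(0.027361858509736547)]
over t 14.78 p [0.6332 0.028  0.1497] w 0.0428 g 30.6 F [ 0.3  0.8 -0.9] q6 -0.2
near t 15.84 p [0.6342 0.0274 0.0695] w 0.0432 g 30.6 F [ 0.2 -0.2 -0.1] q6 -0.2
```

Run:
```python
from h import *
a=.243; g=[.6342,.0274]
bot.servo_line(g+[.068],velocity=.02); st('seat')
hand.move_gripper(.06); bot.servo_line(g+[.16],velocity=.2); st('up')
hand.move_gripper(.05)
for n,p in(('m1',[.60,.08,.27]),('m2',[.58,-.37,.27])):
    bot.reach(p,best(p,a)); bot.dwell(.2); f,K,V=cam('wrist'); np.savez('w_%s.npz'%n,f=f,K=K,V=V)
    for nm,c in(('m1',(.642,.197,.07)),('m2',(.6355,-.2845,.07)),('board',(.568,.011,.028)),('timer',(.634,.027,.08))): print(n,nm,ww2pix(K,V,c).round())
    save(f,'w_%s.png'%n,1.17)
a,b=[cv2.imread('pics/w_%s.png'%n) for n in('m1','m2')]
cv2.imwrite('pics/mm.png',np.vstack([a[:300],b[:300]]))
for n in('side','top'):
    f,K,V=cam(n); np.savez(n+'2.npz',f=f,K=K,V=V)
st()
```

```text
seat t 16.09 p [0.6346 0.0273 0.0689] w 0.0429 g 31.1 F [-1.8 -0.9  6.5] q6 -0.2
up t 17.01 p [0.6337 0.0274 0.1594] w 0.0599 g 0.0 F [-0.3 -0.2 -1.2] q6 -0.2
m1 m1 [317.  78.]
m1 m2 [223. 374.]
m1 board [218. 205.]
m1 timer [271. 221.]
m2 m1 [ 386. -168.]
m2 m2 [320. 109.]
m2 board [ 312. -100.]
m2 timer [ 373. -111.]
 t 20.1 p [ 0.5802 -0.3695  0.2701] w 0.0501 g 0.0 F [-0.5  0.1  0.4] q6 -0.81
```

View pics/mm.png

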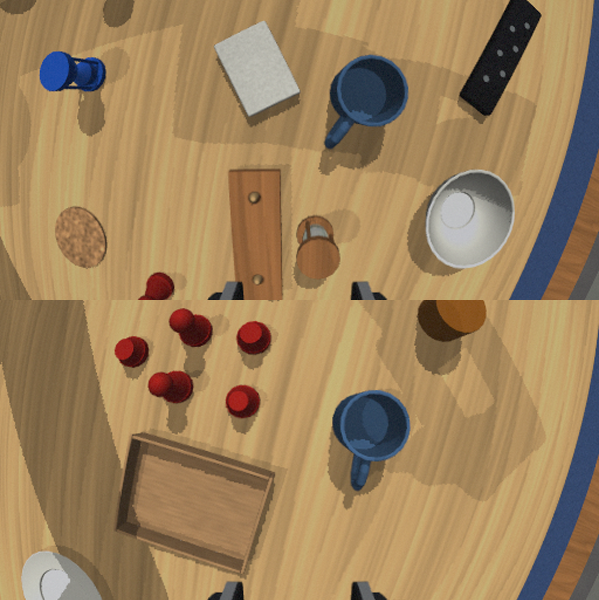

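The board lies home with its pins showing through at (254,197) and (257,281), and the timer stands behind it at (317,250). The mug handles end at (331,143) for mug1 and (359,484) for mug2 in this montage.

```bash
cat > m3.py <<'E'
from fit import *
for n,rim,end in(('m1',(369,91),(332,142)),('m2',(371.5,126),(359.5,183))):
    d=np.load('w_%s.npz'%n);K,V=d['K'],d['V']; cpos=(-V[:3,:3].T@V[:3,3]); print(n,'cam',cpos.round(3))
    c=wpix2w(K,V,rim[0]/1.17-.5,rim[1]/1.17-.5,.075); print(' rim',c.round(4))
    for z in(.03,.045,.055):
        e=wpix2w(K,V,end[0]/1.17-.5,end[1]/1.17-.5,z); v=(e-c)[:2]; print('  ',z,e.round(3),np.degrees(np.arctan2(v[1],v[0])).round(1),np.hypot(*v).round(4))
# home check
d=np.load('w_m1.npz');K,V=d['K'],d['V']
P=np.array([wpix2w(K,V,x/1.17-.5,y/1.17-.5,.036) for x,y in((254,197),(257,280.5))]);print('pins',P.mean(0).round(4))
print('timer top',wpix2w(K,V,318/1.17-.5,258/1.17-.5,.08).round(4))
C=np.array([wpix2w(K,V,x/1.17-.5,y/1.17-.5,.028) for x,y in((230,170),(280.5,170.5))]);print('board far corners w',np.hypot(*(C[0]-C[1])[:2]).round(4))
# box corners (rim outer top) in m2 view
d=np.load('w_m2.npz');K,V=d['K'],d['V']
for x,y in((141,133),(274,173),(243,274),(117,229)): print('gb',wpix2w(K,V,x/1.17-.5,y/1.17-.5,.035).round(3))
# pawns/stumps now, side + top
s=np.load('side2.npz');t=np.load('top2.npz')
E
python3 m3.py
```

```text
m1 cam [0.581 0.161 0.394]
 rim [0.6384 0.1959 0.075 ]
   0.03 [0.623 0.138 0.03 ] -105.1 0.0598
   0.045 [0.621 0.139 0.045] -106.9 0.0594
   0.055 [0.62  0.14  0.055] -108.2 0.0591
m2 cam [ 0.561 -0.288  0.396]
 rim [ 0.6309 -0.2832  0.075 ]
   0.03 [ 0.645 -0.345  0.03 ] -77.0 0.0639
   0.045 [ 0.642 -0.343  0.045] -79.7 0.0609
   0.055 [ 0.639 -0.341  0.055] -81.6 0.0589
pins [0.5684 0.0135 0.036 ]
timer top [0.6338 0.0285 0.08  ]
board far corners w 0.0546
gb [ 0.399 -0.345  0.035]
gb [ 0.553 -0.357  0.035]
gb [ 0.544 -0.481  0.035]
gb [ 0.381 -0.464  0.035]
```

```bash
cat > m4.py <<'E'
import fit as F; from fit import *
def proj(q,K,fish):
    if fish:
        r=np.hypot(q[:,0],q[:,1]); a=np.arctan2(r,q[:,2]); return np.c_[K[0,2]+K[0,0]*a*q[:,0]/r,K[1,2]+K[0,0]*a*q[:,1]/r]
    q=q@K.T; return q[:,:2]/q[:,2:]
def rend(parts,p,K,V,b,fish):
    u0,v0,u1,v1=b; m=np.zeros(((v1-v0)*S,(u1-u0)*S),np.uint8); M=R.from_euler('z',p[2]).as_matrix()
    for P in parts:
        q=((proj((P@M.T+[p[0],p[1],0])@V[:3,:3].T+V[:3,3],K,fish)-[u0,v0]+.5)*S-.5)
        cv2.fillConvexPoly(m,cv2.convexHull(np.round(q*16).astype(np.int32)),1,shift=4)
    return cv2.GaussianBlur(cv2.resize(m.astype(np.float32),None,fx=1/S,fy=1/S,interpolation=cv2.INTER_AREA),(0,0),1)
th=np.linspace(-np.pi/2,np.pi/2,9)
pts=[np.array([0,.034+.025*np.cos(t),.038+.022*np.sin(t)]) for t in th]; pts=[pts[0]-[0,.006,0]]+pts+[pts[-1]-[0,.006,0]]
sph=np.array([[x,y,z] for x in(-1,0,1) for y in(-1,0,1) for z in(-1,0,1) if x or y or z],float); sph=.005*sph/np.linalg.norm(sph,axis=1)[:,None]
MUGH=[MUG[0]]+[np.vstack([sph+a,sph+b]) for a,b in zip(pts,pts[1:])]
for n,p0 in(('m1',(.640,.1965,-1.9-np.pi/2)),('m2',(.634,-.2838,-1.45-np.pi/2))):
    src=[]
    for k in('w_'+n,'side','top'):
        d=np.load(k+'.npz');K,V=d['K'],d['V'];fish=k[0]=='w'
        c=(ww2pix if fish else w2pix)(K,V,[p0[0],p0[1],.04]).astype(int)
        b=(c[0]-50,max(0,c[1]-50),c[0]+50,c[1]+50)
        m=bluemask(d['f']).astype(np.uint8); l=cv2.connectedComponents(m)[1]
        m=(l==l[c[1],c[0]]).astype(np.float32); src.append((cv2.GaussianBlur(m[b[1]:b[3],b[0]:b[2]],(0,0),1),K,V,b,fish))
    for nm,ss in(('all',src),('w',src[:1]),('s',src[1:2]),('t',src[2:])):
        bst=min((minimize(lambda q:sum(((rend(MUGH,[q[0],q[1],q[2]*10],K,V,b,f)-m)**2).sum() for m,K,V,b,f in ss),[p0[0],p0[1],(p0[2]+d)/10],method='Nelder-Mead',
          options=dict(initial_simplex=np.array([[p0[0],p0[1],(p0[2]+d)/10]]*4)+np.vstack([np.zeros(3),np.eye(3)*[.006,.006,.02]]),xatol=1e-4,fatol=.01)) for d in(-.2,.2)),key=lambda r:r.fun)
        print(n,nm,bst.x[:2].round(4),'handle deg',round(np.degrees(bst.x[2]*10)+90,1),'cost',round(bst.fun,1), 'maskpx',[round(float(s[0].sum())) for s in ss])
E
sed -i 's/,pts\[-1\]-\[0,.006,0\]\]$/,pts[-1]-[0,.006,0]]/' m4.py; python3 m4.py
python3 - <<'E'
import re
E
sed -e "s/side.npz/side2.npz/;s/top.npz/top2.npz/" m1.py | sed '/^# mugs/,$d' > m1b.py; python3 m1b.py | grep -v '^side\|^top'
```

```text
m1 all [0.6423 0.1969] handle deg -110.3 cost 212.1 maskpx [3396, 1435, 572]
m1 w [0.6422 0.1971] handle deg -109.9 cost 72.2 maskpx [3396]
m1 s [0.6421 0.1967] handle deg -111.0 cost 44.7 maskpx [1435]
m1 t [0.6426 0.1945] handle deg -110.9 cost 87.8 maskpx [572]
m2 all [ 0.6351 -0.2822] handle deg -84.7 cost 154.2 maskpx [3353, 834, 582]
m2 w [ 0.6352 -0.2821] handle deg -84.8 cost 56.3 maskpx [3353]
m2 s [ 0.6358 -0.2828] handle deg -87.4 cost 9.6 maskpx [834]
m2 t [ 0.6356 -0.2848] handle deg -82.2 cost 79.7 maskpx [582]
[283. 210.] [('s30', 262.7), ('s34', 263.1), ('s38', 265.4), ('pawn', 332.0)] [ 0.4961 -0.1344] side [ 0.4953 -0.134 ] top [ 0.4989 -0.1357]
[313. 212.] [('s30', 35.9), ('s34', 37.8), ('s38', 40.9), ('pawn', 114.3)] [ 0.4951 -0.2185] side [ 0.4954 -0.2183] top [ 0.4951 -0.2187]
[340. 210.] [('s34', 38.4), ('s30', 38.8), ('s38', 39.7), ('pawn', 114.3)] [ 0.5009 -0.2917] side [ 0.5008 -0.2914] top [ 0.5009 -0.2925]
[269. 226.] [('pawn', 199.0), ('s38', 258.2), ('s34', 263.8), ('s30', 269.7)] [ 0.4553 -0.0965] side [ 0.4558 -0.0967] top [ 0.4537 -0.0973]
[315. 236.] [('pawn', 247.2), ('s38', 293.4), ('s34', 298.7), ('s30', 303.0)] [ 0.427  -0.2219] side [ 0.4263 -0.2212] top [ 0.427  -0.2219]
[340. 239.] [('pawn', 271.1), ('s38', 302.8), ('s34', 307.0), ('s30', 309.7)] [ 0.4213 -0.2887] side [ 0.4215 -0.2879] top [ 0.4193 -0.2902]
[328. 264.] [('s30', 42.1), ('s34', 45.1), ('s38', 49.2), ('pawn', 123.5)] [ 0.3549 -0.2551] side [ 0.3545 -0.2541] top [ 0.3542 -0.2564]
```

Both mug poses agree across three cameras: mug1 (.6422,.197) with its handle at -110°, mug2 (.6353,-.2823) at -85°. One pawn has been knocked to (.455,-.0965). Now the pawns.

```bash
cat > pawns.py <<'E'
from h import *
def spot(m,h): a=np.radians(h+180); return [m[0]+.071*np.cos(a),m[1]+.071*np.sin(a)],a-np.pi/2
for p,m,h in(([.427,-.2216],(.6353,-.2823),-84.8),([.4553,-.0966],(.6422,.197),-110.2)):
    g,c=spot(m,h); print(np.round(g,4))
    hand.move_gripper(.05)
    bot.reach(p+[.14],best(p+[.14],c)); bot.servo_line(p+[.052],velocity=.12)
    hand.move_gripper(.01,25); o=st('grip'); z=o['position'][2]
    if o['gripper_width']<.018: print('MISS'); break
    bot.servo_line(p+[.16],velocity=.2)
    bot.servo_line(g+[.16],best(g+[.16],c),velocity=.25); 
    bot.servo_line(g+[z+.008],velocity=.12); bot.dwell(.2); bot.servo_line(g+[z-.0005],velocity=.03); st('set')
    hand.move_gripper(.05); bot.servo_line(g+[.16],velocity=.15)
    st('done')
E
python3 pawns.py
```

```text
[ 0.6289 -0.2116]
grip t 22.53 p [ 0.4275 -0.2218  0.0527] w 0.0241 g 24.4 F [-0.6  0.5  6.8] q6 -0.57
set t 25.79 p [ 0.6284 -0.2117  0.0523] w 0.0244 g 25.1 F [-3.  -1.1  6.2] q6 -0.42
done t 27.02 p [ 0.6283 -0.2114  0.1591] w 0.0501 g 0.0 F [ 0.1 -0.  -0.2] q6 -0.42
[0.6667 0.2636]
grip t 29.32 p [ 0.4558 -0.0967  0.0526] w 0.0244 g 24.4 F [0.2 0.5 5.7] q6 0.14
set t 33.44 p [0.6664 0.2639 0.0523] w 0.0242 g 24.9 F [-3.   1.3  5.4] q6 0.73
done t 34.67 p [0.6661 0.2634 0.159 ] w 0.0503 g 0.0 F [-0.2 -0.2  0.9] q6 0.73
```

```bash
cat > stumps.py <<'E'
from h import *
a=np.radians(-5.3); ex=np.array([np.cos(a),np.sin(a)]); ey=np.array([-ex[1],ex[0]]); c=np.array([.463,-.408])
for p,(i,j) in (([.4988,-.1345],(1,1)),([.4951,-.2184],(-1,1)),([.5009,-.292],(1,-1)),([.3548,-.2553],(-1,-1))):
    g=[float(v) for v in c+i*.036*ex+j*.027*ey]
    hand.move_gripper(.053)
    bot.reach(p+[.14],best(p+[.14],a)); bot.servo_line(p+[.017],velocity=.12)
    hand.move_gripper(.02,25); o=st('grip'); z=o['position'][2]
    if o['gripper_width']<.028: print('MISS'); break
    bot.servo_line(p+[.12],velocity=.2)
    bot.servo_line(g+[.12],best(g+[.12],a),velocity=.25)
    bot.servo_line(g+[z+.0055],velocity=.1); st('set')
    hand.move_gripper(.048); bot.servo_line(g+[.13],velocity=.15)
p=[.3,-.5,.3]; bot.reach(p,best(p,0)); bot.dwell(.2)
for n in('side','top'):
    f,K,V=cam(n); np.savez(n+'3.npz',f=f,K=K,V=V); save(f,n+'3.png',1.56)
st()
E
python3 stumps.py
```

```text
grip t 37.94 p [ 0.4993 -0.1346  0.0179] w 0.0367 g 24.6 F [-1.1  0.9  6. ] q6 -0.17
set t 40.88 p [ 0.5018 -0.3848  0.024 ] w 0.0368 g 25.1 F [ 0.6 -0.5 -0.3] q6 -0.56
grip t 44.4 p [ 0.4957 -0.2187  0.0179] w 0.0363 g 24.7 F [-1.4 -0.4  6.2] q6 -0.33
set t 47.02 p [ 0.43   -0.3781  0.024 ] w 0.0364 g 25.1 F [ 0.1  0.2 -0.3] q6 -0.63
grip t 50.37 p [ 0.5014 -0.2923  0.018 ] w 0.0366 g 24.6 F [-1.2 -0.5  6.4] q6 -0.44
set t 52.88 p [ 0.4968 -0.4386  0.0241] w 0.0364 g 25.1 F [ 0.7  0.1 -0.1] q6 -0.63
grip t 56.62 p [ 0.3553 -0.2556  0.0178] w 0.0367 g 24.5 F [-0.6 -0.2  4. ] q6 -0.53
set t 59.32 p [ 0.425  -0.4319  0.0239] w 0.0368 g 25.1 F [0.3 0.1 0.3] q6 -0.7
 t 61.64 p [ 0.3005 -0.4994  0.2989] w 0.0482 g 0.0 F [0.4 0.6 0.3] q6 -1.03
```

View pics/side3.png

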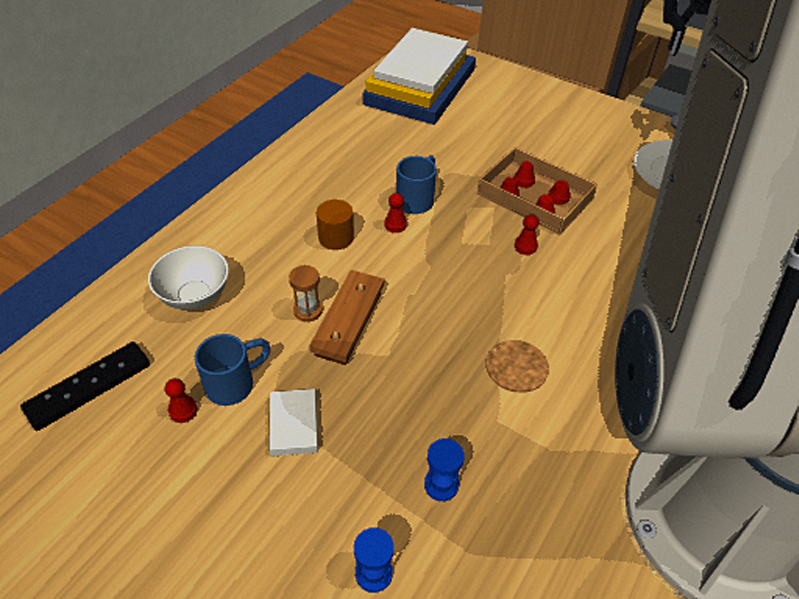

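Side view: board home (349,315), timer behind it (305,293), pawns beside the mugs at (180,400) and (396,213). Four stumps are in the box and the spare pawn stands at (527,235). A quick numeric check of the pawns follows.

```bash
sed -e "s/side2.npz/side3.npz/;s/top2.npz/top3.npz/" m1b.py > m1c.py; python3 m1c.py | grep "('pawn'" | grep -v "^\[.*\[('s"
python3 - <<'E'
from h import *
s=np.load('side3.npz'); print('timer top',pix2w(s['K'],s['V'],304.5/1.5625-.5,279/1.5625-.5,.08).round(4),'want .6342 .0274 (side bias ~ +.002 y)')
E
```

```text
[142. 148.] [('pawn', 114.8), ('s38', 143.0), ('s34', 148.6), ('s30', 154.3)] [0.6656 0.2652] side [0.6655 0.2653] top [0.6656 0.2651]
[311. 164.] [('pawn', 45.8), ('s38', 67.3), ('s34', 72.1), ('s30', 75.7)] [ 0.6295 -0.2106] side [ 0.6296 -0.2104] top [ 0.6288 -0.2108]
[340. 239.] [('pawn', 47.0), ('s38', 72.9), ('s34', 77.1), ('s30', 80.2)] [ 0.4206 -0.289 ] side [ 0.4203 -0.2885] top [ 0.4202 -0.2902]
timer top [0.6313 0.0316 0.08  ] want .6342 .0274 (side bias ~ +.002 y)
```

```bash
python3 -c "
from h import *
print(hand_in())"
```

```text
the job is handed in; nothing more can be done
None
```

The job is handed in: the board is home on its pins, the timer stands behind it, a whole pawn stands opposite each of the two mugs' handles, all four stumps are in the box, and the spare pawn is upright on the table.

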